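Orient a specimen mount and hold the loupe over it at focal height

ROBOT

A 7-joint arm with a two-finger parallel gripper is mounted at the origin on a cart in front of the work surface, level with it; the furniture and walls round the work are solid. World frame = base frame: x ahead of the robot, y to its left, z up, the work surface at z = 0. Lengths are in m, angles in rad, forces in N, time in s.
With the tool pointing down it reaches from about 0.425 to 0.875 m from the base axis. Payload 4.7 kg.
Tool frame: the origin (TCP) lies midway between the tips of the shut fingers; the grasp point (between the pads) lies 19 mm behind it; z points along the fingers, y is the line along which they close (so a half turn about z gives the same grasp; the last joint's range is limited). The gripper opens to 87 mm and grips with 3 to 60 N. Pads are 19 mm wide; open, the fingers measure 117 mm over their backs; the gripper's body (75 mm by 190 mm) begins 51 mm behind the grasp point.
Start: joints at [1.227, 0.321, -0.07, 1.45, 0.023, 1.371, -0.057], TCP at [0.228, -0.609, 0.223] pointing down, gripper open.
Joint ranges: [-2.86, 2.86], [-0.3, 2.09], [-1.38, 1.24], [0.06, 2.45], [-1.56, 4.7], [0.09, 2.05], [-2.69, 2.69]. Speed limits (rad/s): [2.57, 2.57, 3.14, 3.14, 3.14, 3.14, 3.14].

INTERFACE

Orientations are given as a rotation vector (axis times angle).
In Python, from bench import ctrl gives the robot as it stands.
- The arm moves only by the shell command python3 inch.py 'ROWS' [FORCE]. ROWS is rows parted by semicolons, their numbers by spaces, 1 to 20 of them, each of 5 numbers: dx, dy, dz in m, then a turn about the tool's z in rad, then the opening from 0.0 (shut) to 1.0 (fully open); each row is the pose to reach, as a shift and turn from the pose commanded when the command began, along the tool's axes at that moment; what a row does not reach only later rows make up. A row lasts 1/10 s, in which the tool goes at most 0.05 m and 0.15 rad, less where a joint would pass 70% of its speed; a pose out of reach is approached as far as the arm can. The fingers move at their own pace and stop on an object; FORCE is the grip in N (left out, the last holds). Time passes only in rows, so rows that do not move let the fingers close. It prints the time, the measured TCP pose, the force, the opening and the grip force at its end.
- ctrl.get_state(): the state, without advancing time (a new reading comes with each control period).
- ctrl.get_image(name): name is "scene" or "top"; returns the picture (384x512x3 uint8, red, green, blue); there is no depth.
- ctrl.camera_model(name): a dict with "vertical_fov" (degrees; the focal length in pixels is half the picture's height over the tangent of half this angle, whatever the lens; pixels are square), "cx", "cy" (the principal point, pixels), "k1" (the pictures are not rectified: a ray, as slopes to the right and down, at radius r is drawn at 1 + k1 r^2 times it, then the intrinsics apply), "rvec" (rotation vector, rad) and "tvec" (3), from world to camera coordinates, as OpenCV has them. Camera axes: x right, y down, z forward; pixel columns grow to the right and rows downward; lengths in m; the calibration is good to about 2 mm. A picture is of the moment at which its call begins. camera_model takes no time and is no camera call.
- ctrl.close_job(): hands the job in; it is judged then, once.
The state is a dict: "time": time; "joint_positions": joint angles; "qd": joint speeds; "joint_torque": joint torques, N m; "position": TCP position; "tool_rot": TCP orientation; "ft_force": force on the tool from outside, world axes, zero at the start; "torque": the same for the moment, N m; "grip_width": opening from 0.0 (shut) to 1.0 (fully open); "grip_force": force on a finger pad.
Only numpy, scipy, OpenCV 4.12 (cv2) and the standard library are available. Lean on these libraries where they do the work, as an engineer would, in place of code of your own. Each camera call takes 0.05 s, during which the arm holds its last target. There are 200 camera calls.

TASK

On the dark inspection stand, turn the round black specimen mount in its seat until its red tab points at the white line on the base, and let go of it, still seated. Then pick up the loupe and hold it level above the specimen, the lens centred over the mount and its rim at the height of the orange band on the post, without the loupe touching the mount or the stand. The program finishes while still holding the loupe steadily there; leave the other things on the bench where they are.

Things in the scene. Friction and masses are not known exactly. Their poses are not given: they have to be found in the camera images.
- stand: Fixed stand (its place varies): dark base plate, 12 mm thick, x -45 to +105, y -45 to +45 mm. Origin on the worktop under the seat's centre, z up. The seat is an aluminium ring, 50 mm outer, 37 mm inner diameter, top 20 mm above the worktop. White radial index line on the plate at -x. Upright 10 mm steel post at x +80 mm, 92 mm high, with an orange band.
- seat (a point): Centre of the seat's floor, on the stand, 12 mm above the worktop.
- index_line (a point): A point on the white index line, 30 mm from the seat's centre towards the stand's -x.
- height_band (a point): Centre of the orange band on the post (band 12 mm tall, 13 mm diameter), 85 mm above the worktop: the focal height for the middle of the lens rim.
- mount: Loose black puck, 34 mm diameter, 28 mm tall, 0.06 kg, in the seat with 1.5 mm play all round; its top is 40 mm above the worktop, the upper 20 mm above the ring. White disc on top, and a red tab (2 mm high) at the rim towards its -x. Origin: centre of underside, z up. At the stand's yaw the tab faces the line; it starts 0.8 to 2.4 rad anticlockwise (from above) of that.
- tab (a point): Outer part of the red tab on top of the mount, 15 mm from its axis towards the mount's -x.
- loupe: Loupe, about 0.09 kg, lying flat and loose: square black handle 18x18 mm, x -75 to +30 mm, steel end at -x; round lens in a steel rim (60 mm outer diameter, 8 mm thick) centred at x +80 mm, mid-plane 9 mm above the handle's underside. Origin: on the handle's underside below the balance point; x towards the lens, z up. Grip across the handle (along y) at the origin.
- lens (a point): Centre of the lens, in the middle plane of its rim: loupe x +80 mm, 9 mm above the handle's underside.
- petri_dish: Petri dish with pink agar and lid, 93 mm diameter, 17 mm high; bystander. Origin under its centre.
- beaker: Clear beaker, 55 mm diameter, 70 mm high; bystander. Origin under its centre.
- oil_bottle: Small brown dropper bottle with red cap, 31 mm diameter, 74 mm high; bystander. Origin under its centre.
- dust_cap: Black round eyepiece cap, 41 mm diameter, 12 mm high; bystander. Origin under its centre.
- coverslip_box: Small white box with blue label, 26x30x16 mm; bystander. Origin under its centre.
- microscope: Beige and black microscope, fixed furniture, right of the work; it fills about x 0.24 to 0.62, y -0.20 to +0.04 m of the bench (robot frame) and is 0.42 m high: pass above or round it.
- pen_red: Red pen, 160 mm long; bystander lying near the robot. Origin under its centre.

How it is judged:
On the way, in this order (a step that is already met when the one before it is completed fails the run):
1. the mount's red tab points at the white line, the mount is seated and released (angle between the x axis of mount and the x axis of stand, either way round below 0.2 rad and x of tab in the frame of stand below -0.008 m and horizontal distance between mount and seat below 0.004 m and z of mount in the frame of seat below 0.003 m and angle between mount's own z axis and vertical below 0.06 rad and contact force between the fingers and mount below 0.3 N), for 0.2 s.
2. the loupe is held up by the robot (height (world z) of loupe above 0.04 m and contact force between the fingers and loupe above 1 N), for 0.2 s.
At the end, for the whole second after the job is handed in: Mount seated (4 mm of centre, 3 mm of floor), released, tab within 0.2 rad of the line; loupe held in the fingers, steady, level within 0.12 rad, lens within 9 mm of the mount's axis and 7 mm of the orange band's mid-height, touching neither stand nor mount (all of step 1 and horizontal distance between lens and mount below 0.009 m and z of lens in the frame of height_band between -0.007 and 0.007 m and angle between loupe's own z axis and vertical below 0.12 rad and contact force between the fingers and loupe above 1 N and contact force between each of stand, mount and loupe below 0.2 N and linear speed of loupe below 0.03 m/s); the arm keeps its last pose, push and grip.
It fails at once if a bystander was moved by more than 30 mm (distance of any of petri_dish, beaker, oil_bottle, dust_cap, coverslip_box, pen_red from where it was at the start of the episode above 0.03 m).
It fails at once if the loupe struck the mount or the stand (contact force between loupe and mount above 1 N or contact force between loupe and stand above 1 N).
It also fails if it takes over 67 s, if anything falls off the work surface, if the arm or the gripper's body presses on something with over 40 N, if the wrist force passes 120 N, or if a joint passes its speed limit or range.

## Working session

There is one attempt and no reset: what is moved stays moved. The work goes in short steps, Python scripts to look and compute and a shell command to move; the robot and the scene stay as the last step left them, time stands still between calls to the robot, and variables do not carry over. Pictures are saved under pics/ and viewed, at most 10 in all, crops included, and the job is handed in when it is done.

```bash
ls; mkdir -p pics; cat > h.py <<'E'
import numpy as np, cv2
from bench import ctrl
from scipy.spatial.transform import Rotation as R
def cam(n):
    m=ctrl.camera_model(n); f=192/np.tan(np.radians(m["vertical_fov"])/2)
    return m,f,R.from_rotvec(np.ravel(m["rvec"])).as_matrix(),np.ravel(m["tvec"])
def px2w(n,u,v,z):
    m,f,Rm,t=cam(n); d=np.array([(u-m["cx"])/f,(v-m["cy"])/f]); s=d.copy()
    for _ in range(30): s=d/(1+m["k1"]*(s@s))
    r=Rm.T@np.array([*s,1]); c=-Rm.T@t
    return c+r*(z-c[2])/r[2]
def w2px(n,p):
    m,f,Rm,t=cam(n); q=Rm@np.asarray(p)+t; s=q[:2]/q[2]; s=s*(1+m["k1"]*(s@s))
    return s*f+[m["cx"],m["cy"]]
def snap(n,name,crop=None,k=1):
    im=ctrl.get_image(n)[:,:,::-1]
    if crop: a,b,c,d=crop; im=im[b:d,a:c]
    cv2.imwrite(f"pics/{name}.png",cv2.resize(im,None,fx=k,fy=k,interpolation=cv2.INTER_CUBIC))
E
python3 - <<'E'
from h import *
snap("top","t0",None,1.5); snap("scene","s0",None,1.5)
print(ctrl.get_state()); print(cam("top"))
E
```

```text
bench.py
inch.py
pics
{'time': 0.1, 'joint_positions': array([ 1.22713874,  0.32174304, -0.07008628,  1.45156918,  0.02260311,
        1.37082076, -0.05689775]), 'qd': array([-0.0006984 , -0.0007283 , -0.00147184, -0.0016338 ,  0.00018585,
       -0.00079652,  0.00078175]), 'joint_torque': array([ 1.54096761e-04, -4.92574382e+01, -4.05533239e-01, -3.13400567e+01,
       -6.40205084e-02,  3.94583435e-02,  7.42506336e-05]), 'position': array([ 0.22738818, -0.6083831 ,  0.22156658]), 'tool_rot': array([-3.08977746e+00, -5.58719035e-01,  6.40486666e-04]), 'ft_force': array([-0.2819208 , -0.36131104, -0.23591963]), 'torque': array([ 0.00247033, -0.06038585,  0.07852969]), 'grip_force': 0.0, 'grip_width': 1.0003692515348486}
({'vertical_fov': 52.749110148859174, 'cx': 259.16053633258304, 'cy': 186.34785112746152, 'k1': 0.022085240978891266, 'rvec': array([ 2.06121761, -2.16153644,  0.22485331]), 'tvec': array([0.20017347, 0.45825243, 1.0335551 ])}, np.float64(387.21317087450325), array([[-0.04722628, -0.99888115, -0.00247605],
       [-0.97698486,  0.04670697, -0.20813226],
       [ 0.20801504, -0.00741025, -0.97809756]]), array([0.20017347, 0.45825243, 1.0335551 ]))
```

View pics/t0.png

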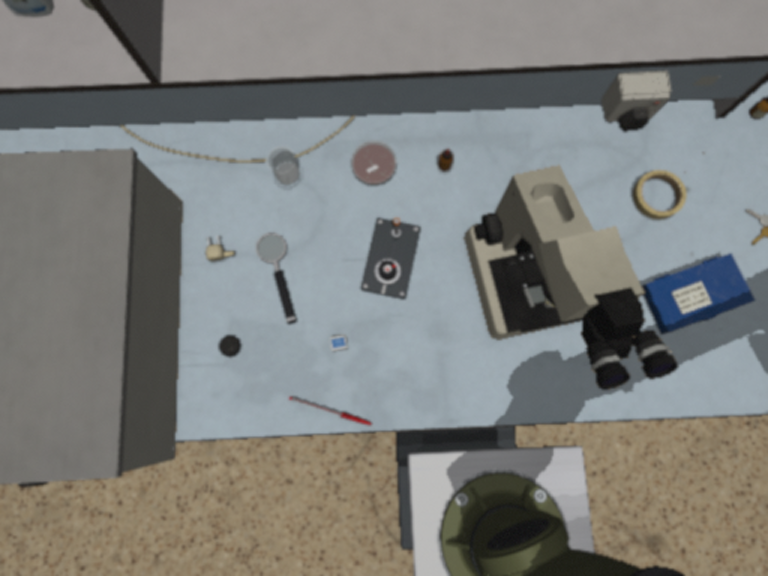

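View pics/s0.png

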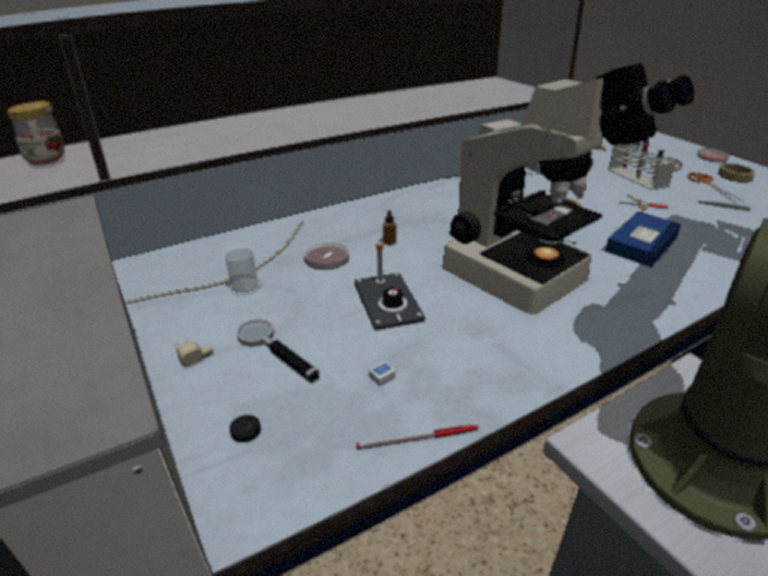

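The top view shows the stand around (390,260), with the mount at (387,270) and the post top at (396,222). The loupe lens is at (272,248) and its steel end at (291,320). I'll enlarge both.

```bash
python3 - <<'E'
from h import *
snap("top","t1",(235,140,285,203),9); snap("top","t2",(160,150,240,225),8)
for p in [(0,0)]:
  for n,u,v,z in [("dust",153,230,.01),("beaker",190,115,.0),("petri",249,109,.01),("bottle",297,108,.03),("slip",226,229,.01)]: print(n,px2w("top",u,v,z).round(3))
E
```

```text
dust [0.364 0.483 0.01 ]
beaker [0.709 0.377 0.   ]
petri [0.716 0.197 0.01 ]
bottle [0.703 0.055 0.03 ]
slip [0.357 0.277 0.01 ]
```

View pics/t1.png

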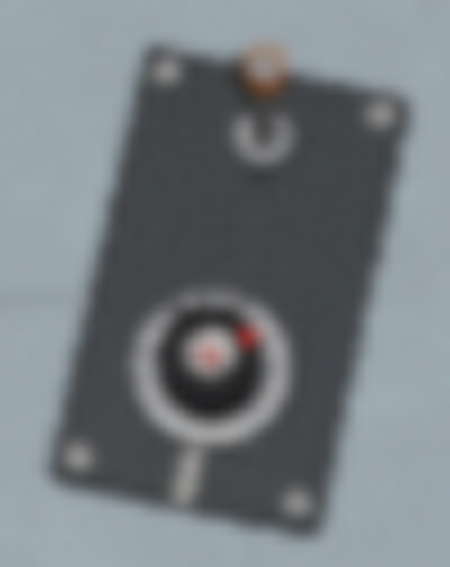

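View pics/t2.png

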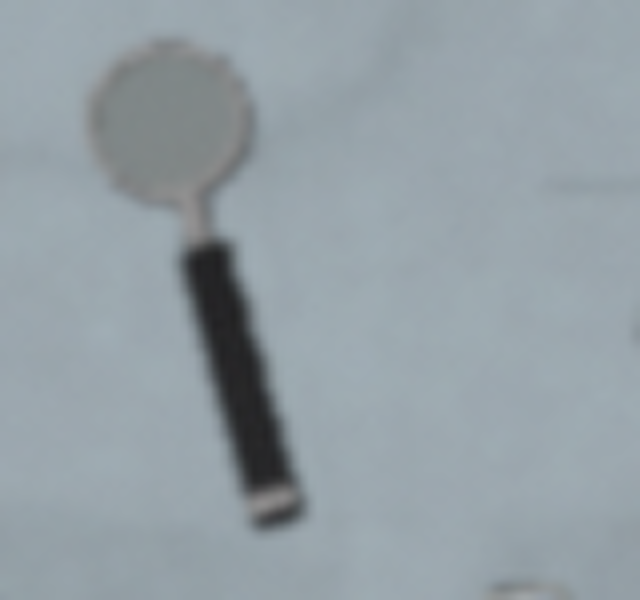

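Stand crop: ring centre (212,367), plate corners (150,47), (410,105), (52,480) and (322,535), white disc (211,353), tab (250,337), index line (190,450) to (182,503). Loupe crop: lens centre (171,123), handle front (208,243), handle end (275,525).

```bash
python3 - <<'E'
from h import *
A=lambda u,v,z:px2w("top",(u+.5)/9-.5+235,(v+.5)/9-.5+140,z)[:2]
B=lambda u,v,z:px2w("top",(u+.5)/8-.5+160,(v+.5)/8-.5+150,z)[:2]
ring=A(212,367,.02); disc=A(211,353,.04); tab=A(250,337,.042); post=A(262,68,.09)
TL,TR,BL,BR=[A(*c,.012) for c in[(150,47),(410,105),(52,480),(322,535)]]
ang=lambda d:np.arctan2(d[1],d[0])
print("ring",ring,"disc",disc,"tab",tab,"post",post, np.linalg.norm(post-ring))
print("sizes",[np.linalg.norm(x) for x in(TL-TR,TL-BL,TR-BR,BL-BR)])
print("yaws",ang(TL-BL),ang(TR-BR),ang(TL-TR)-np.pi/2,ang(BL-BR)-np.pi/2,ang(post-ring),"line",ang(ring-A(186,477,.012)))
c=(TL+TR+BL+BR)/4; y=ang(TL+TR-BL-BR); s=c-.03*np.array([np.cos(y),np.sin(y)])
print("seat from plate",s,y,"tab angle rel",(ang(disc-tab)-y))
L=B(171,123,.013); e=B(275,525,.016); f=B(208,243,.018)
print("lens",L,"end",e,"front",f,np.linalg.norm(L-e),np.linalg.norm(L-f),ang(L-e),ang(f-e), "orig",L-(L-e)/np.linalg.norm(L-e)*.08)
st=ctrl.get_state();print(R.from_rotvec(st["tool_rot"]).as_matrix().round(4))
E
cat >> h.py <<'E'
def go(x,y,z,yaw=None):
    """shift in tool axes to put the TCP at x,y,z with tool-y axis at world angle yaw (tool pointing down)"""
    s=ctrl.get_state(); M=R.from_rotvec(s["tool_rot"]).as_matrix()
    a=np.arctan2(M[1,1],M[0,1]); d=M.T@(np.array([x,y,z])-s["position"])
    print("shift",d.round(4),"yaw now",round(a,4),"turn",None if yaw is None else round(-(yaw-a),4),"rows",np.ceil(np.linalg.norm(d)/.05), "tilt",M[:,2].round(4),"q",s["joint_positions"].round(2))
E
python3 inch.py '0 0 -0.33 0 1;0 0 -0.33 0 1;0 0 -0.33 0 1;0 0 -0.33 0 1;0 0 -0.33 0 1;0 0 -0.33 0 1;0 0 -0.33 0 1;0 0 -0.33 0 1'
python3 -c "
from h import *
go(.52,-.2,.55);go(.5,.18,.55,2.385)"
```

```text
time: 1.0
position: [0.2258, -0.6086, 0.5531]
tool_rot: [3.076, 0.551, -0.0]
ft_force: [-0.6, -1.4, 1.2]
grip_width: 1.0
grip_force: 0.0
shift [ 0.4177 -0.2811 -0.0027] yaw now -1.2163 turn None rows 11.0 tilt [ 0.0029 -0.0162 -0.9999] q [ 1.08  0.42  0.2   0.65 -0.09  2.05 -0.  ]
shift [ 0.5308 -0.6443 -0.0089] yaw now -1.2163 turn -3.6013 rows 17.0 tilt [ 0.0029 -0.0162 -0.9999] q [ 1.08  0.42  0.2   0.65 -0.09  2.05 -0.  ]
```

```bash

python3 inch.py '0 0 0.05 0 1;0.42 -0.28 0.05 -0.5 1;0.42 -0.28 0.05 -0.5 1;0.42 -0.28 0.05 -0.5 1;0.42 -0.28 0.05 -0.5 1;0.42 -0.28 0.05 -0.5 1;0.42 -0.28 0.05 -0.5 1;0.42 -0.28 0.05 -1 1;0.42 -0.28 0.05 -1 1;0.42 -0.28 0.05 -1 1;0.42 -0.28 0.05 -1 1;0.53 -0.64 0.05 -1.8 1;0.53 -0.64 0.05 -1.8 1;0.53 -0.64 0.05 -1.8 1;0.53 -0.64 0.05 -1.8 1;0.53 -0.64 0.05 -1.8 1;0.53 -0.64 0.05 -1.8 1;0.53 -0.64 0.05 -1.8 1;0.53 -0.64 0.05 -1.8 1;0.53 -0.64 0.05 -1.8 1'
python3 -c "
from h import *
go(.49,.18,.14,2.385)"
```

```text
time: 3.0
position: [0.4968, 0.1834, 0.493]
tool_rot: [1.468, 2.776, -0.008]
ft_force: [-0.4, 0.1, 0.3]
grip_width: 1.001
grip_force: 0.0
shift [ 0.0023 -0.0062  0.353 ] yaw now 0.5977 turn -1.7873 rows 8.0 tilt [-0.001 -0.005 -1.   ] q [ 0.13  0.12 -0.61  1.18  0.07  1.87  0.14]
```

```bash

python3 inch.py '0 0 0.35 -1.79 1;0 0 0.35 -1.79 1;0 0 0.35 -1.79 1;0 0 0.35 -1.79 1;0.002 -0.006 0.35 -1.79 1;0.002 -0.006 0.35 -1.79 1;0.002 -0.006 0.35 -1.79 1;0.002 -0.006 0.35 -1.79 1;0.002 -0.006 0.35 -1.79 1;0.002 -0.006 0.35 -1.79 1;0.002 -0.006 0.35 -1.79 1;0.002 -0.006 0.35 -1.79 1;0.002 -0.006 0.35 -1.79 1;0.002 -0.006 0.35 -1.79 1'
python3 -c "
from h import *
go(.49,.18,.027,2.385)
snap('scene','s1',(215,130,305,230),6)"
```

```text
time: 4.4
position: [0.4935, 0.173, 0.1438]
tool_rot: [1.226, -2.891, 0.01]
ft_force: [0.2, 0.6, -0.6]
grip_width: 0.999
grip_force: 0.0
shift [-0.0031  0.008   0.1168] yaw now 2.373 turn -0.012 rows 3.0 tilt [ 9.0e-04 -6.7e-03 -1.0e+00] q [ 0.26  0.16 -0.71  1.84  0.12  1.18  1.89]
```

View pics/s1.png

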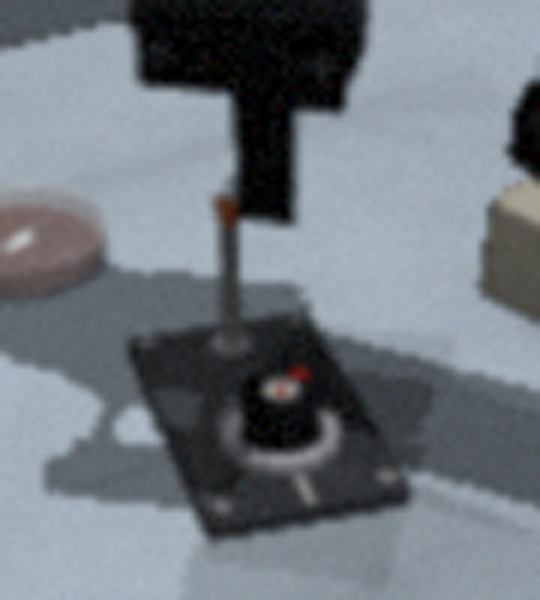

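The scene crop shows the gripper hanging clear above the mount. The white disc is at (281,389) and the red tab at (301,374), still on the far right side.

```bash

python3 inch.py '-0.003 0.008 0.07 0 1;-0.003 0.008 0.07 0 1;-0.003 0.008 0.07 0 1;-0.003 0.008 0.07 0 1'
python3 -c "
from h import *
print(px2w('scene',281.5/6-.5+215,389.5/6-.5+130,.04),px2w('scene',301.5/6-.5+215,374.5/6-.5+130,.042))
go(.4903,.180,.027,2.385)"
```

```text
time: 4.85
position: [0.4906, 0.1813, 0.0748]
tool_rot: [1.231, -2.89, 0.009]
ft_force: [0.4, 0.5, 0.7]
grip_width: 1.0
grip_force: 0.0
[0.49298303 0.17862912 0.04      ] [0.49577475 0.16695496 0.042     ]
shift [ 0.001  -0.0005  0.0478] yaw now 2.3762 turn -0.0088 rows 1.0 tilt [ 0.0019 -0.0056 -1.    ] q [ 0.22  0.25 -0.7   1.91  0.19  1.05  1.82]
```

```bash

python3 inch.py '0.001 -0.001 0.048 0 1;0.001 -0.001 0.048 0 1;0.001 -0.001 0.048 0 0.5;0.001 -0.001 0.048 0 0.5;0.001 -0.001 0.048 0 0.5;0.001 -0.001 0.048 0 0.2;0.001 -0.001 0.048 0 0.2;0.001 -0.001 0.048 0 0.2;0.001 -0.001 0.048 0 0.2' 8
python3 -c "
from h import *
go(.4903,.180,.027,2.385)"
```

```text
time: 5.75
position: [0.4906, 0.1796, 0.0266]
tool_rot: [1.232, -2.89, 0.01]
ft_force: [-0.5, -0.4, -0.7]
grip_width: 0.447
grip_force: 0.0
shift [-0.      0.0005 -0.0004] yaw now 2.377 turn -0.008 rows 1.0 tilt [ 0.0022 -0.0057 -1.    ] q [ 0.2   0.32 -0.68  1.95  0.25  0.96  1.78]
```

```bash

python3 inch.py '0 0 0 0 0.2;0 0 0 0 0.2;0 0 0 0 0.2;0 0 0 0 0.2' 8
```

```text
time: 6.15
position: [0.4904, 0.1798, 0.0265]
tool_rot: [1.232, -2.889, 0.009]
ft_force: [-0.8, 0.4, 0.4]
grip_width: 0.38
grip_force: 8.0
```

```bash

python3 inch.py '0 0 0 0.15 0.2;0 0 0 0.3 0.2;0 0 0 0.45 0.2;0 0 0 0.6 0.2;0 0 0 0.75 0.2;0 0 0 0.9 0.2;0 0 0 1.05 0.2;0 0 0 1.2 0.2;0 0 0 1.35 0.2;0 0 0 1.5 0.2;0 0 0 1.65 0.2;0 0 0 1.8 0.2;0 0 0 1.95 0.2;0 0 0 2.05 0.2;0 0 0 2.14 0.2;0 0 0 2.14 0.2;0 0 0 2.14 0.2;0 0 0 2.14 0.2' 8
python3 -c "
from h import *
go(.4903,.180,.027,.245)"
```

```text
time: 7.95
position: [0.4908, 0.181, 0.0268]
tool_rot: [1.938, 2.467, -0.002]
ft_force: [-1.7, 5.8, 1.6]
grip_width: 0.373
grip_force: 8.0
shift [-0.0009 -0.0007 -0.0002] yaw now 0.2393 turn -0.0057 rows 1.0 tilt [ 0.0028 -0.0039 -1.    ] q [-0.08  0.26 -0.36  1.96  0.12  0.93 -0.26]
```

```bash

python3 inch.py '0 0 0 0 0.7;0 0 0 0 0.7;0 0 0 0 0.7;0 0 0 0 1;0 0 0 0 1;0 0 -0.05 0 1;0 0 -0.1 0 1;0 0 -0.15 0 1;0.2 0.03 -0.15 -1.57 1;0.2 0.03 -0.15 -1.57 1;0.2 0.03 -0.15 -1.57 1;0.2 0.03 -0.15 -1.57 1;0.2 0.03 -0.15 -1.57 1;0.2 0.03 -0.15 -1.57 1;0.2 0.03 -0.15 -1.57 1;0.2 0.03 -0.15 -1.57 1;0.2 0.03 -0.15 -1.57 1;0.2 0.03 -0.15 -1.57 1;0.2 0.03 -0.15 -1.57 1'
python3 -c "
from h import *
go(.472,.384,.1,1.80)
snap('top','t3',(235,140,285,203),9)"
```

```text
time: 9.85
position: [0.4725, 0.3816, 0.175]
tool_rot: [-0.377, 3.118, -0.01]
ft_force: [1.0, 0.2, 0.6]
grip_width: 0.997
grip_force: 0.0
shift [-0.      0.0029  0.075 ] yaw now 1.8115 turn 0.0115 rows 2.0 tilt [ 0.0018 -0.0061 -1.    ] q [-0.17  0.33 -0.68  1.6   0.22  1.29  0.92]
```

View pics/t3.png

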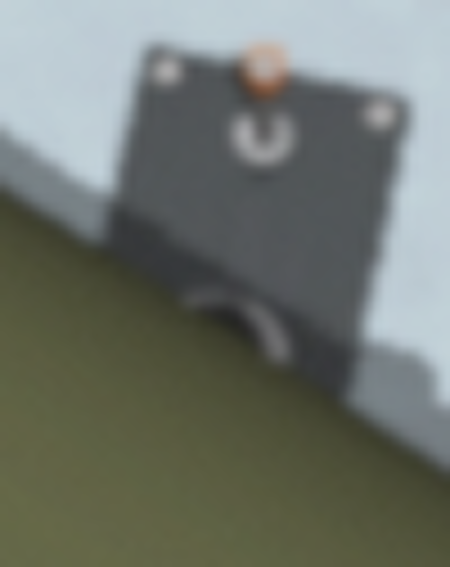

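The arm hides the mount in the top view, so I'll use the scene camera.

```bash

python3 -c "
from h import *
snap('scene','s2',(225,175,295,225),11)"
```

```text
(no output)
```

View pics/s2.png

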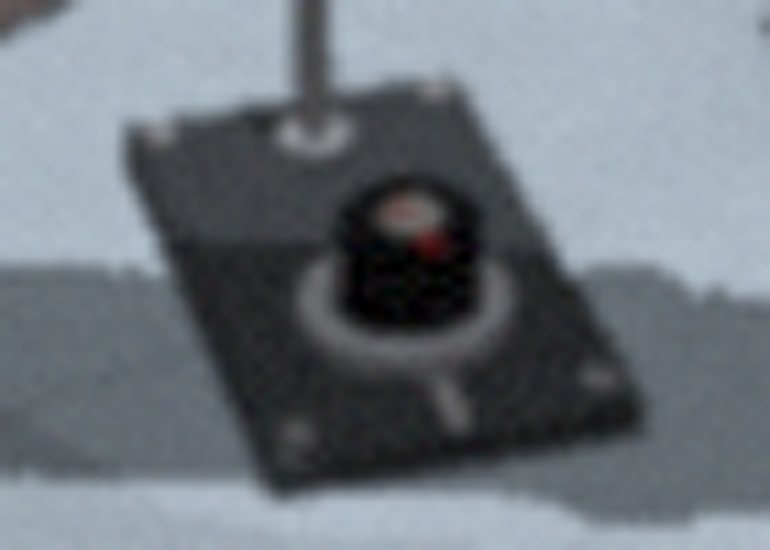

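The tab is now at (432,245) with the disc at (411,211), and it roughly faces the line from (443,378) to (460,428). The mount is upright. I'll compute the residual.

```bash

python3 -c "
from h import *
im=ctrl.get_image('scene').astype(int)
A=lambda u,v,z:px2w('scene',(u+.5)/11-.5+225,(v+.5)/11-.5+175,z)[:2]
ang=lambda d:np.arctan2(d[1],d[0])
d=A(411,211,.04);t=A(432,245,.042);l1=A(443,378,.012);l2=A(460,428,.012);r=A(407,301,.02)
print(d,t,r,np.linalg.norm(d-t),ang(d-t),ang(l1-l2),ang(r-(l1+l2)/2))
# centroid of red in tab region
s=im[190:202,255:270];w=np.clip(s[...,0]-s[...,1:].max(-1)-20,0,None)
v,u=np.mgrid[190:202,255:270];print(w);m=(u>261)|(v>195);w=w*m
t=px2w('scene',(u*w).sum()/w.sum(),(v*w).sum()/w.sum(),.042)[:2];print(t,ang(d-t),np.linalg.norm(d-t))
"
```

```text
[0.49502799 0.17591693] [0.47799698 0.18072046] [0.48900695 0.180773  ] 0.01769545494796168 -0.27490471570620806 -0.3577713474127924 -0.21386871865821444
[[ 0  0  0  0  0  0  0  0  0  0  0  0  0  0  0]
 [ 0  0  0  0  0  0  0  0  0  0  0  0  0  0  0]
 [ 0  0  0  0  0  0  0  0  0  0  0  0  0  0  0]
 [ 0  0  0  0  0  0  0  0  0  0  0  0  0  0  0]
 [ 0  0  0  0  0  0  3  0  0  0  0  0  0  0  0]
 [ 0  0  0  0  0  0  0  0  0  0  0  0  0  0  0]
 [ 0  0  0  0  0  0  0  0 20 16  0  0  0  0  0]
 [ 0  0  0  0  0  0  0  0 26 30 11  0  0  0  0]
 [ 0  0  0  0  0  0  0  0  0  0  0  0  0  0  0]
 [ 0  0  0  0  0  0  0  0  0  0  0  0  0  0  0]
 [ 0  0  0  0  0  0  0  0  0  0  0  0  0  0  0]
 [ 0  0  0  0  0  0  0  0  0  0  0  0  0  0  0]]
[0.47884265 0.18066284] -0.28522779841398377 0.01686679138457269
```

Reads about -0.28 against the stand's -0.255, but a top view will settle it. I'll shift the arm left briefly.

```bash

python3 inch.py '0 0.15 -0.1 0 1;0 0.15 -0.1 0 1;0 0.15 -0.1 0 1;0 0.15 -0.1 0 1;0 0.15 -0.1 0 1'
python3 -c "
from h import *
snap('top','t4',(235,140,285,203),9)
go(.472,.384,.1,1.80)"
```

```text
time: 10.5
position: [0.4339, 0.5338, 0.277]
tool_rot: [-0.378, 3.117, 0.0]
ft_force: [-0.7, 0.4, -0.1]
grip_width: 0.998
grip_force: 0.0
shift [-0.0006 -0.1506  0.1758] yaw now 1.8095 turn 0.0095 rows 5.0 tilt [ 0.0021 -0.0035 -1.    ] q [-0.44  0.47 -0.71  1.24  0.3   1.54  0.7 ]
```

View pics/t4.png

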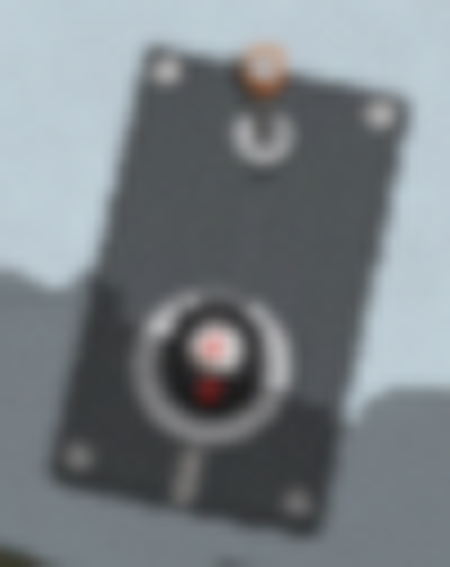

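Top crop: disc at (216,347), tab at (209,390), pointing at the line (190,455) to (183,500). Computing the angle and the mount's centre.

```bash

python3 -c "
from h import *
A=lambda u,v,z:px2w('top',(u+.5)/9-.5+235,(v+.5)/9-.5+140,z)[:2]
d=A(216,347,.04)
for u in (206,209,212):
  t=A(u,390,.042); e=d-t; print(d,t,np.linalg.norm(e),np.arctan2(e[1],e[0]))
"
```

```text
[0.49292486 0.17870718] [0.47879764 0.18249578] 0.014626410903770868 -0.2620126422540845
[0.49292486 0.17870718] [0.47875278 0.1815579 ] 0.014455947476233529 -0.19850159999125552
[0.49292486 0.17870718] [0.47870792 0.18062001] 0.014345042335459503 -0.13374335623736142
```

Error is about 0.05 rad, well inside 0.2. Next, the loupe.

```bash

python3 inch.py '0 -0.151 0.08 0 1;0 -0.151 0.08 0 1;0 -0.151 0.08 0 1;0 -0.151 0.08 0 1;0 -0.151 0.22 0.01 1;0 -0.151 0.22 0.01 1;0 -0.151 0.22 0.01 1;0 -0.151 0.22 0.01 1;0 -0.151 0.22 0.01 1'
python3 -c "
from h import *
go(.472,.384,.005,1.80)"
```

```text
time: 11.45
position: [0.4732, 0.3788, 0.0552]
tool_rot: [-0.351, 3.122, -0.011]
ft_force: [0.4, 0.3, 0.4]
grip_width: 1.002
grip_force: 0.0
shift [-0.      0.0057  0.0501] yaw now 1.795 turn -0.005 rows 2.0 tilt [ 0.001 -0.007 -1.   ] q [-0.19  0.45 -0.65  1.73  0.31  1.08  0.85]
```

```bash

python3 inch.py '0 0.005 0.03 0 1;0 0.005 0.049 0 1;0 0.005 0.049 0 1;0 0.005 0.049 0 0.4;0 0.005 0.049 0 0.4;0 0.005 0.049 0 0.4;0 0.005 0.049 0 0.4;0 0.005 0.049 0 0.1;0 0.005 0.049 0 0.1;0 0.005 0.049 0 0.1;0 0.005 0.049 0 0.1;0 0.005 0.049 0 0.1;0 0.005 0.049 0 0.1;0 0.005 0.049 0 0.1;0 0.005 0.049 0 0.1;0 0.005 0.049 0 0.1;0 0.005 0.049 0 0.1' 25
python3 -c "
from h import *
go(.472,.384,.005,1.80)"
```

```text
time: 13.15
position: [0.4719, 0.3848, 0.0062]
tool_rot: [-0.354, 3.12, -0.009]
ft_force: [-0.1, 0.8, -0.9]
grip_width: 0.202
grip_force: 25.0
shift [ 0.     -0.0008  0.0012] yaw now 1.797 turn -0.003 rows 1.0 tilt [ 0.0019 -0.0058 -1.    ] q [-0.22  0.51 -0.63  1.75  0.36  1.    0.81]
```

```bash

python3 inch.py '0 0 -0.02 0 0.1;0 0 -0.05 0 0.1;0 0 -0.09 0 0.1;0 0 -0.13 0 0.1;0 0 -0.15 0 0.1;0 0 -0.15 0 0.1;0 0 -0.15 0 0.1;0.02 -0.037 -0.15 0.15 0.1;0.04 -0.074 -0.15 0.3 0.1;0.06 -0.11 -0.15 0.45 0.1;0.081 -0.147 -0.15 0.6 0.1;0.081 -0.147 -0.15 0.75 0.1;0.081 -0.147 -0.15 0.83 0.1;0.081 -0.147 -0.15 0.83 0.1;0.081 -0.147 -0.15 0.83 0.1;0.081 -0.147 -0.15 0.83 0.1'
python3 -c "
from h import *
go(.426,.224,.16,.97)
snap('top','t5',(215,130,295,205),8)
snap('scene','s5',(205,120,295,220),6)"
```

```text
time: 14.75
position: [0.4252, 0.2243, 0.1562]
tool_rot: [0.93, 2.998, -0.009]
ft_force: [-0.1, -0.8, -0.5]
grip_width: 0.201
grip_force: 25.0
shift [-0.0008  0.0001 -0.0038] yaw now 0.969 turn -0.001 rows 1.0 tilt [ 5.e-04 -6.e-03 -1.e+00] q [ 0.03  0.03 -0.58  1.93  0.03  1.19  0.41]
```

View pics/t5.png

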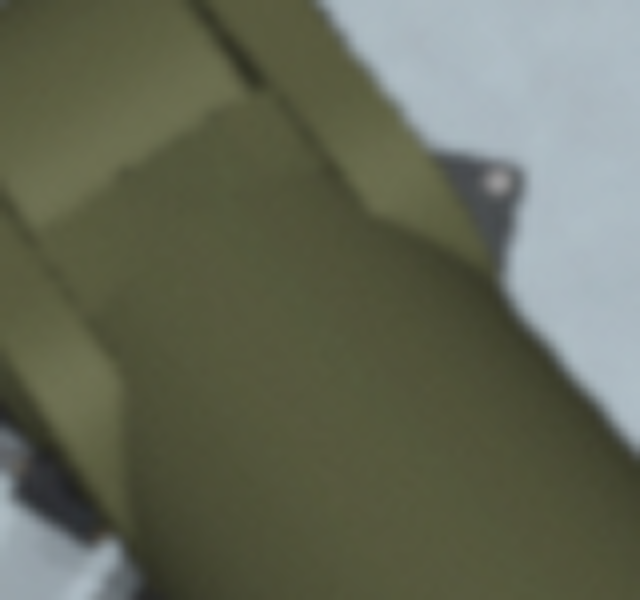

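The top view is blocked by the arm; kinematics put the lens at (.491,.179), over the mount. I'll descend to focal height and use the last picture from the scene camera.

```bash

python3 inch.py '0 0 0.015 0 0.1;0 0 0.03 0 0.1;0 0 0.045 0 0.1;0 0 0.06 0 0.1;0 0 0.069 0 0.1;0 0 0.073 0 0.1;0 0 0.073 0 0.1;0 0 0.073 0 0.1;0 0 0.073 0 0.1;0 0 0.073 0 0.1'
python3 -c "
from h import *
go(.426,.2242,.082,.97)
snap('scene','s6',(205,120,305,220),6)
print(w2px('scene',[.492,.179,.085]),w2px('scene',[.492,.179,.04]))
c=np.array([.492,.179,.085]);import numpy as np
P=np.array([w2px('scene',c+.03*np.array([np.cos(a),np.sin(a),0])) for a in np.linspace(0,6.283,60)])
im=cv2.imread('pics/s6.png');Q=((P-[205,120]+.5)*6-.5).round().astype(int)
for q in Q: cv2.circle(im,tuple(map(int,q)),1,(0,255,0),-1)
cv2.imwrite('pics/s6o.png',im)"
```

```text
time: 15.85
position: [0.4263, 0.2241, 0.0846]
tool_rot: [0.933, 2.995, -0.006]
ft_force: [0.1, -0.1, -0.7]
grip_width: 0.205
grip_force: 25.0
shift [ 0.0003 -0.      0.0026] yaw now 0.967 turn -0.003 rows 1.0 tilt [ 0.0032 -0.0053 -1.    ] q [ 0.02  0.12 -0.59  2.    0.08  1.04  0.36]
[261.41131969 179.43715756] [261.49353605 194.64208714]
```

View pics/s6o.png

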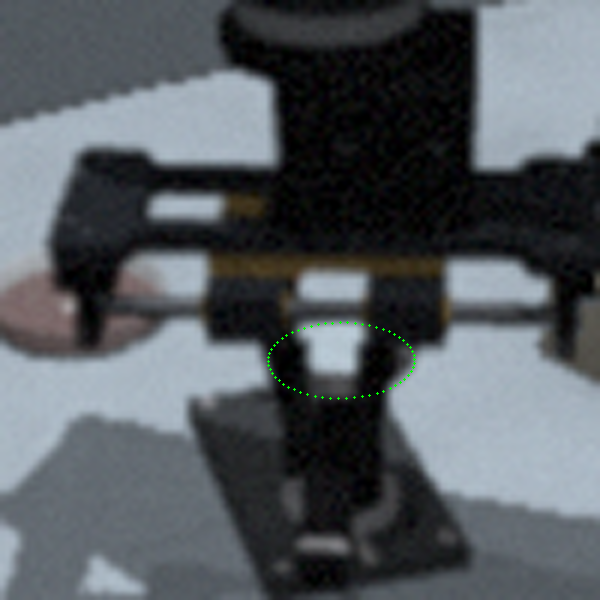

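The loupe is level and hides the mount. What shows of the rim, near (405,370) and (335,385), matches the predicted green outline. I'll trim the height by 2.5 mm, let it settle and hand in.

```bash

python3 inch.py '0 0 0.0025 0 0.1;0 0 0.0025 0 0.1;0 0 0.0025 0 0.1;0 0 0.0025 0 0.1;0 0 0.0025 0 0.1;0 0 0.0025 0 0.1'
python3 -c "
from h import *
go(.426,.2242,.082,.97)
print(ctrl.close_job())"
```

```text
time: 16.5
position: [0.4258, 0.2239, 0.0816]
tool_rot: [0.933, 2.996, -0.007]
ft_force: [1.1, 0.2, -0.5]
grip_width: 0.205
grip_force: 25.0
shift [ 0.      0.0003 -0.0004] yaw now 0.967 turn -0.003 rows 1.0 tilt [ 0.0021 -0.0056 -1.    ] q [ 0.02  0.12 -0.59  2.01  0.09  1.03  0.36]
the job is handed in; nothing more can be done
None
```

Job handed in at 16.5 s, with no verdict returned: the tab is within about 0.1 rad of the line by top camera, and the loupe is held with its lens over the mount at band height, placed by arm position because the cameras could barely see it.

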